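# Reset a lantern door's stay to its outer hole

## Robot

A 6-joint arm with a two-finger parallel gripper is mounted at the origin on the work surface. World frame = base frame: x ahead of the robot, y to its left, z up, the work surface at z = 0. Lengths are in mm, angles in rad, forces in N, time in s.
With the tool pointing down it reaches from about 350 to 875 mm from the base axis. Payload 4.2 kg.
Tool frame: the origin (TCP) lies where the fingers leave the gripper's body, on its centre line; the fingertips stand 73 mm ahead of it and the grasp point (between the pads) lies 54 mm ahead of it; z points along the fingers, y is the direction in which the jaws open and shut (so a half turn about z gives the same grasp; the last joint's range is limited). The gripper opens to 85 mm and grips with 20 to 120 N. Pads are 22 mm wide; open, the fingers measure 114 mm over their backs; the gripper's body (76 mm by 85 mm) begins 54 mm behind the grasp point. The pads swing forward as they close: fully open they stand 13 mm farther back than shut.
Start: joints at [-0.907, 0.385, 0.008, 0, -1.194, -0.259], TCP at [246.16, -574.46, 303.912] pointing down, gripper open.
Joint ranges: [-3.14, 3.14], [-1.21, 2.06], [-1.07, 1.41], [-3.16, 2.05], [-2.99, -0.16], [-3.1, 3.1]. Speed limits (rad/s): [2.79, 2.79, 3.14, 3.14, 3.14, 3.14].

## Interface

Orientations are given as a unit quaternion [x, y, z, w].
In Python, from bench import arm gives the robot as it stands.
- The arm moves only by the tool apply_moves, never from a script. Its argument "increments" is a list that holds one entry, the list of rows, each a list of 7 numbers: the shift along the tool's x, y, z scaled (see below), then the turn, a rotation vector about the tool's x, y, z scaled (see below), then the gripper's target within -1 to 1 (fully open at 1, half-way at 0, shut at -1). A call has 1 to 10 rows; each row is the pose to reach, as a shift and turn from the pose commanded when the call began, along the tool's axes at that moment; what a row does not reach only later rows make up. The controller multiplies each number of a shift by 100 mm and each number of a turn by 0.5 rad. A row lasts 1/10 s, in which the tool goes at most 50 mm and 8.59 degrees, less where a joint would pass 70% of its speed; a pose out of reach is approached as far as the arm can. A call with a number of a shift or a turn outside -1 to 1 is refused whole. A call with a gripper value outside its range is refused whole. The fingers move at their own pace and stop on an object; the grip force is fixed at half the most. Time passes only in rows, so rows that repeat a pose let the fingers close. It gives the time, the measured TCP pose, the force and the opening at its end, in the units of the state.
- arm.read_state(): the state, without advancing time (a new reading comes with each control period).
- arm.get_image(name): name is "scene" or "top" or "wrist"; returns a dict with "img" (400x640x3 uint8, red, green, blue), "fx", "fy", "cx", "cy" (pixels), "pose" (4x4, takes a point from camera to world coordinates). Camera axes: x right, y up, looking along -z (the intrinsics and any distortion apply to the point x, -y, -z); pixel columns grow to the right and rows downward; lengths in mm; the calibration is good to about 2 mm. A picture is of the moment at which its call begins. There is no depth.
- arm.job_done(): hands the job in, once; it reports no verdict.
Trained networks look in a picture, given as the dict that the camera call returned (one of the last four; its "shot" number tells which), for a name from the list of things; names that differ only in an ending like _2 or _b are one class to them, and where a whole thing is asked for, a point or a joint stands for the part that bears it (a point fixed in the world has none). Each returns a list of dicts, best first, with "conf" (0 to 1); they miss things now and then, are a little off and sometimes report something else, mostly with a low value. They report only what shows in the picture. A call takes as long as a camera call.
- arm.outline_of(label, picture): "pixels" (400x640 bool, what is visible of it) and "box" ([centre column, centre row, width, height] in pixels, round what is visible of it).
- arm.mark_of(label, picture): "at" ([column, row] in pixels: a listed point, or the origin of a listed thing).
The state is a dict: "clock": time; "joints": joint angles; "joint_vel": joint speeds; "joint_efforts": joint torques, N m; "position": TCP position; "ee_rot": TCP orientation; "contact_force": force on the tool from outside, world axes, zero at the start; "wrist_torque": the same for the moment, N m; "gripper_width": finger opening in mm.
Only numpy, scipy, OpenCV 4.12 (cv2) and the standard library are available. Lean on these libraries where they do the work, as an engineer would, in place of code of your own. Each camera call takes 0.05 s, during which the arm holds its last target.

## Task

The glazed door of the copper lantern is held ajar by a flat stay bar that sits on a pin in the bar's slot. Lift the bar off the pin, draw the door wider open with it, and gently seat the outer round hole (the one nearest the knob) over the pin so that the bar lies flat and fully down; then let go. Feel for the pin rather than forcing the bar down on it, and leave the other things on the bench and in the lantern as they are.

Things in the scene. Friction and masses are not known exactly. Their poses are not given: they have to be found in the camera images.
- stay: the stay: flat steel bar 22 mm wide, 5 mm thick, lying level. Origin: its pivot on the door, at the bar's underside; x along the bar to the knob end, z up. From the pivot along x, centres: 70 mm round hole, 120.5 mm slot (28 x 10 mm), 168.5 mm outer round hole, 213.5 mm knob; end at 227 mm. At the start the pin is in the slot. It swivels and tilts up freely about its origin, but not below level
- knob (a point): centre of the upright grip at the stay's outer end: flat-sided steel tab 12 mm wide across the bar, 18 mm long, with a rolled top 43 mm above the bar's underside; this point is 20 mm above the underside. Grip it from above, fingers closing across the bar. Clear space below the bar: 12 mm. Stay mass about 0.11 to 0.22 kg
- outer_hole (a point): centre of the stay's outer round hole, 10 mm across, at the bar's underside; 45 mm from the knob along the bar
- foot: the pin's brass foot, a plate 66 x 26 x 4 mm on the lantern's top rail; origin at the centre of its underside, x along its long side (along the stay at the start), z up. The pin is clamped somewhere along this x axis, up to 9 mm either way from the origin; this offset is not measured, so feel for the pin. A push of the stay on the pin above 25 N would damage it
- seat (a point): point over the foot's origin, 12 mm up, at the level of the top of the pin's 18 mm boss, where the bar's underside lies when fully down. The pin rises 11 mm above this level, 8 mm in diameter, flat-topped
- door_hinge (a point): a point on the upright hinge axis of the door, at the level of the lantern's top rail; the stay's pivot on the door is 170 mm from this axis (horizontally)
- door (a joint): lantern door, opening towards the robot about its upright hinge (clockwise from above): 0 at the start (then 0.5 rad open), grows as it opens, about 0.3 with the outer hole on the pin, at most 0.6. Stiff: stays where it is left, takes about 2 N at the stay's pivot to move; the stay pulls it along. 195 mm wide, its top at 114 mm, below the stay
- lantern: the lantern: an open-topped copper box with glass sides, 250 x 225 mm and 120 mm high, roof removed, fixed to the bench; origin at the centre of its underside, front (door side) to its -x
- tape_roll: bystander: roll of masking tape lying flat inside the lantern, 60 mm across, 24 mm high; origin at the centre of its underside
- flux_tub: bystander: round tub, 70 mm across, 75 mm high, standing on the bench; origin at the centre of its underside
- finial: bystander: turned cast finial, 64 mm across, 84 mm high, standing on the bench; origin at the centre of its underside
- wrench: bystander: open-ended wrench lying on the bench; origin on its underside
- screwdriver: bystander: screwdriver lying on the bench; origin on its underside
- brush: bystander: flux brush lying on the bench; origin on its underside
- collar: bystander: short copper tube standing on the bench, 48 mm across, 50 mm high; origin at the centre of its underside

How it is judged:
By the outcome, as a careful person would: the job done as asked, in the order asked, and still so for the second after the job is handed in, with the robot touching nothing.
It also fails if it takes over 42 s, if anything falls off the work surface, if the arm or the gripper's body presses on something with over 40 N, if the wrist force passes 120 N, or if a joint passes its speed limit or range.

## Working session

There is one attempt and no reset: what is moved stays moved. The work goes in short steps, Python scripts to look and compute and a tool call to move; the robot and the scene stay as the last step left them, time stands still between calls to the robot, and variables do not carry over. Pictures are saved under pics/ and viewed, and the job is handed in when it is done.

Besides the shell and the picture viewer there is one more tool, called after "Emit:" as a command line: name --argument value ..., lists and objects as JSON in quotes. apply_moves: Moves the arm, as the interface text tells. Shifts and turns lie within -1 to 1; 1 stands for 100 mm of shift or 0.5 rad of turn. Its arguments: {"type":"object","properties":{"increments":{"type":"array"}},"required":["increments"]}

```bash
ls; mkdir -p pics
cat > h.py <<'E'
import numpy as np, cv2
from bench import arm
from scipy.spatial.transform import Rotation as R
def ray(p,uv):
    d=np.array([(uv[0]-p['cx'])/p['fx'],-(uv[1]-p['cy'])/p['fy'],-1.])
    T=np.array(p['pose']); return T[:3,3],T[:3,:3]@d
def atz(p,uv,z):
    o,d=ray(p,uv); return o+d*(z-o[2])/d[2]
def tri(obs):
    A=np.zeros((3,3));b=np.zeros(3)
    for p,uv in obs:
        o,d=ray(p,uv);d=d/np.linalg.norm(d);M=np.eye(3)-np.outer(d,d);A+=M;b+=M@o
    return np.linalg.solve(A,b)
def save(p,n): cv2.imwrite('pics/'+n,cv2.cvtColor(p['img'],cv2.COLOR_RGB2BGR))
E
python3 - <<'E'
from h import *
P={}
for n in ['scene','top','wrist']:
    p=arm.get_image(n);P[n]=p;save(p,n+'0.png')
    print(n,{k:v for k,v in p.items() if k not in('img','pose')}); print(np.round(p['pose'],3).tolist())
    for l in ['stay','knob','outer_hole','foot','seat','door_hinge','lantern','tape_roll','flux_tub','finial','collar']:
        r=arm.mark_of(l,p)
        print(l,[(np.round(x['at'],1).tolist(),round(x['conf'],2)) for x in r[:2]])
print(arm.read_state())
E
```

```text
pics
scene {'fx': 394.83419957284815, 'fy': 394.83419957284815, 'cx': 321.6866471754473, 'cy': 201.98123899023784, 'shot': 1}
[[0.383, -0.659, 0.647, 1241.534], [0.924, 0.27, -0.272, -326.21], [0.005, 0.702, 0.712, 939.794], [0.0, 0.0, 0.0, 1.0]]
stay [([313.9, 175.3], 0.56)]
knob []
outer_hole [([322.9, 216.9], 0.83)]
foot [([319.5, 206.1], 0.48)]
seat [([318.7, 202.4], 0.63)]
door_hinge [([368.1, 181.1], 0.6)]
lantern [([353.9, 244.2], 0.93)]
tape_roll [([379.5, 250.5], 0.47), ([357.8, 244.4], 0.16)]
flux_tub [([437.7, 198.5], 0.76)]
finial [([246.8, 303.4], 0.91)]
collar [([204.4, 296.0], 0.94), ([358.4, 243.6], 0.63)]
top {'fx': 407.6926815304696, 'fy': 407.6926815304696, 'cx': 321.5579841847753, 'cy': 194.14039232888447, 'shot': 2}
[[-0.029, 0.988, -0.154, 300.454], [-1.0, -0.028, 0.004, 6.124], [-0.0, 0.154, 0.988, 1179.186], [0.0, 0.0, 0.0, 1.0]]
stay [([322.7, 221.9], 0.67)]
knob [([341.8, 138.8], 0.66), ([338.6, 157.5], 0.29)]
outer_hole [([335.9, 157.6], 0.93)]
foot [([333.1, 177.2], 0.52)]
seat [([493.5, 201.4], 0.53), ([422.1, 133.6], 0.52)]
door_hinge [([259.6, 191.1], 0
[... 607 characters left out ...]
rray([-9.07398445e-01,  3.84667345e-01,  7.91924088e-03, -1.51450283e-05,
       -1.19402328e+00, -2.58607041e-01]), 'joint_vel': array([ 6.88102846e-04, -6.22660967e-05, -8.15206523e-04, -2.02852604e-03,
       -2.78486327e-03, -1.61807369e-03]), 'joint_efforts': array([ 8.84652718e-05, -3.92081022e+01,  1.88610041e+01,  4.19038653e+00,
       -4.21694886e-04,  4.85267208e-06]), 'position': array([ 246.16112628, -574.45539579,  303.93710296]), 'ee_rot': array([-2.01013701e-01,  9.79588430e-01, -8.03931464e-06,  1.18552513e-05]), 'contact_force': array([-0.32736661,  0.39549121,  0.68952328]), 'wrist_torque': array([ 0.00583446, -0.05725034,  0.01953273]), 'gripper_width': 85.61497177339614}
```

View pictures.

Run:
```python
import cv2,numpy as np
a=cv2.imread('pics/top0.png')[90:290,150:500];b=cv2.imread('pics/scene0.png')[100:340,170:480]
cv2.imwrite('pics/t0.png',cv2.resize(a,(788,450),interpolation=cv2.INTER_CUBIC))
cv2.imwrite('pics/s0.png',cv2.resize(b,(775,600),interpolation=cv2.INTER_CUBIC))
```

```text
(no output)
```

View pics/t0.png

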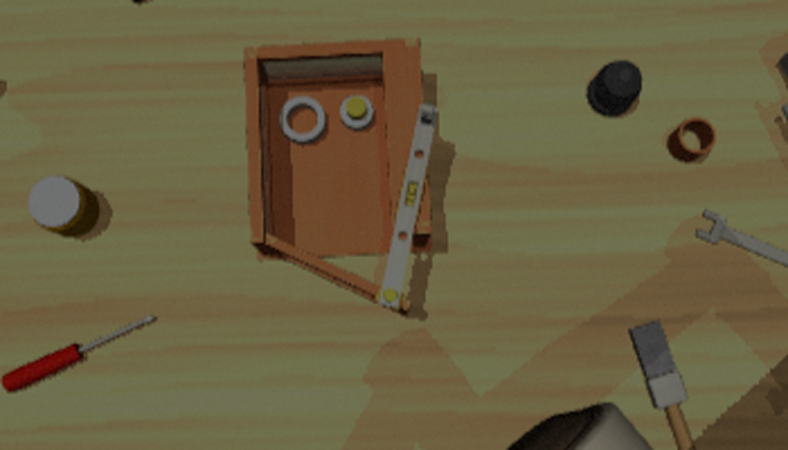

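View pics/s0.png

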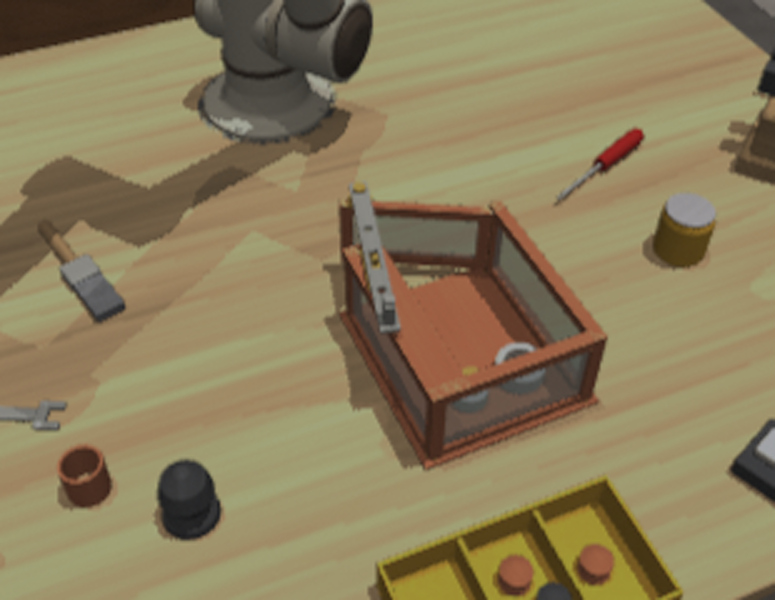

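View pics/top0.png

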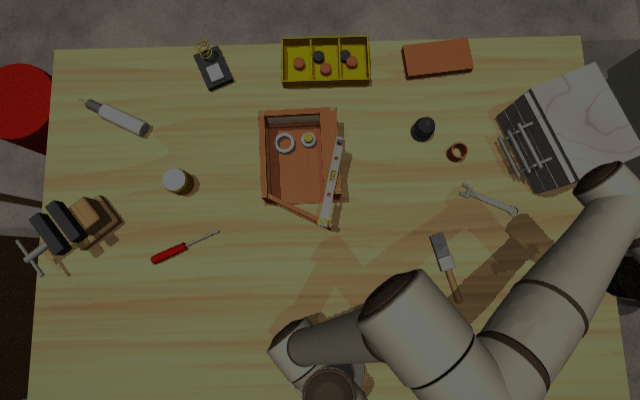

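```bash
cat > m.py <<'E'
import pickle
from h import *
P={'top':{'fx': 407.6926815304696, 'fy': 407.6926815304696, 'cx': 321.5579841847753, 'cy': 194.14039232888447,'pose':[[-0.029, 0.988, -0.154, 300.454], [-1.0, -0.028, 0.004, 6.124], [-0.0, 0.154, 0.988, 1179.186],[0,0,0,1]]},
'scene':{'fx': 394.83419957284815, 'fy': 394.83419957284815, 'cx': 321.6866471754473, 'cy': 201.98123899023784,'pose':[[0.383, -0.659, 0.647, 1241.534], [0.924, 0.27, -0.272, -326.21], [0.005, 0.702, 0.712, 939.794],[0,0,0,1]]}}
E
python3 - <<'E'
from m import *
t,s=P['top'],P['scene']
for n,a,b,z in [('stay',[322.7,221.9],[313.9,175.3],132),('hole',[335.9,157.6],[322.9,216.9],132),('foot',[333.1,177.2],[319.5,206.1],120),('hinge',[259.6,191.1],[368.1,181.1],120),('lantern',[299.1,164.6],[353.9,244.2],0),('knobT',[341.8,138.8],[0,0],152),('slot',[333.2,176.5],[319.5,203.5],143)]:
    print(n,atz(t,a,z).round(1),atz(s,b,z).round(1),tri([(t,a),(s,b)]).round(1))
E
```

```text
stay [391.3   1.  132. ] [391.9   4.4 132. ] [391.9   2.6 132.5]
hole [560.1 -38.7 132. ] [562.4 -36.7 132. ] [560.9 -37.5 130.7]
foot [510. -30. 120.] [509.6 -25.3 120. ] [510.5 -27.9 121.7]
hinge [478.4 164.7 120. ] [467.3 153.9 120. ] [474.6 157.2 126.5]
lantern [574.7  65.3   0. ] [590.1  54.3   0. ] [578.   64.  -18.3]
knobT [604.9 -54.9 152. ] [-1619.  -1082.5   152. ] [ 501.1 -265.1  720.3]
slot [507.3 -29.5 143. ] [520.7 -29.8 143. ] [510.2 -27.9 132.2]
```

Emit:
apply_moves --increments '[[[-0.4,0.26,0,0,0,0.25,1],[-0.8,0.5,0,0,0,0.5,1],[-1,0.65,0,0,0,0.65,1]]]'

```text
clock: 2.1
position: [313.7, -473.4, 304.0]
ee_rot: [-0.039, 0.999, 0.0, 0.0]
contact_force: [0.5, 0.1, 0.3]
gripper_width: 85.4
```

```bash
cat >> h.py <<'E'
def goto(p,xang,tilt=0.,s=None):
    # tool target: position p(TCP), x axis at world heading xang(rad), z down, tilt about tool y
    s=s or arm.read_state()
    T0=R.from_quat(s['ee_rot']);x=np.array([np.cos(xang),np.sin(xang),0]);z=np.array([0,0,-1.]);y=np.cross(z,x)
    T1=R.from_matrix(np.c_[x,y,z])*R.from_rotvec([0,tilt,0])
    print('t',s['clock'],'pos',np.round(s['position'],1),'F',np.round(s['contact_force'],1),'w',round(s['gripper_width'],1),'eul xang',np.round(np.degrees(np.arctan2(*T0.as_matrix()[[1,0],0])),2))
    print('shift',np.round(T0.inv().apply(np.array(p)-s['position'])/100,3),'turn',np.round((T0.inv()*T1).as_rotvec()/.5,3))
E
python3 -c "
from h import *
goto([599,-50,290],np.radians(166))"
```

```text
t 2.1 pos [ 313.7 -473.4  304. ] F [0.5 0.1 0.3] w 85.4 eul xang -175.58
shift [-3.171  4.001  0.142] turn [0.    0.001 0.643]
```

Emit:
apply_moves --increments '[[[-0.35,0.4,0.04,0,0,0,1],[-0.7,0.8,0.04,0,0,0,1],[-0.8,1,0.04,0,0,0,1]]]'

```text
clock: 2.4
position: [385.9, -367.1, 300.0]
ee_rot: [-0.041, 0.999, -0.0, 0.0]
contact_force: [0.3, 0.1, -0.2]
gripper_width: 85.5
```

Emit:
apply_moves --increments '[[[-0.35,0.4,0.04,0,0,0,1],[-0.7,0.8,0.04,0,0,0,1],[-0.8,1,0.04,0,0,0,1]]]'

```text
clock: 2.7
position: [457.9, -260.9, 296.0]
ee_rot: [-0.041, 0.999, -0.0, 0.0]
contact_force: [-0.4, -0.6, 0.4]
gripper_width: 85.1
```

Emit:
apply_moves --increments '[[[-0.35,0.4,0.04,0,0,0,1],[-0.7,0.8,0.04,0,0,0,1],[-0.8,1,0.04,0,0,0,1]]]'

```text
clock: 3.0
position: [529.8, -154.7, 291.9]
ee_rot: [-0.041, 0.999, -0.0, 0.0]
contact_force: [0.5, -1.1, -0.5]
gripper_width: 85.1
```

```bash
python3 -c "
from h import *
goto([599,-50,290],np.radians(166))"
```

```text
t 3.0 pos [ 529.8 -154.7  291.9] F [ 0.5 -1.1 -0.5] w 85.1 eul xang -175.3
shift [-0.776  0.986  0.019] turn [-0.     0.002  0.653]
```

Emit:
apply_moves --increments '[[[-0.3,0.4,0.02,0,0,0.25,1],[-0.6,0.8,0.02,0,0,0.5,1],[-0.78,0.99,0.02,0,0,0.65,1],[-0.78,0.99,0.02,0,0,0.65,1]]]'

```text
clock: 3.4
position: [599.5, -49.4, 289.3]
ee_rot: [0.121, 0.993, 0.0, 0.0]
contact_force: [-0.1, -0.7, -0.6]
gripper_width: 85.4
```

Run:
```python
from h import *
p=arm.get_image('wrist');save(p,'w1.png');import pickle;pickle.dump(p,open('w1.pkl','wb'))
for l,z in [('stay',132),('knob',152),('outer_hole',132),('foot',120),('seat',132)]:
    print(l,[(np.round(x['at'],1).tolist(),round(x['conf'],2),atz(p,x['at'],z).round(1).tolist()) for x in arm.mark_of(l,p)[:2]])
goto([599,-50,290],np.radians(166))
```

```text
stay []
knob [([317.9, 217.5], 0.76, [603.8, -47.0, 152.0])]
outer_hole []
foot [([315.5, 96.7], 0.8, [513.6, -26.9, 120.0])]
seat [([312.7, 95.3], 0.8, [512.3, -28.8, 132.0])]
t 3.7 pos [597.1 -53.3 290.2] F [ 0.6  0.4 -0.9] w 85.4 eul xang 165.89
shift [-0.011  0.037  0.002] turn [-0.     0.    -0.004]
```

View pics/w1.png

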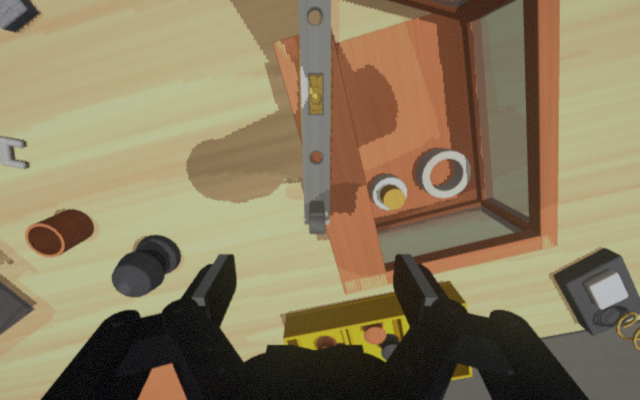

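Run:
```python
from h import *
p=arm.get_image('wrist');save(p,'w2.png');import pickle;pickle.dump(p,open('w2.pkl','wb'))
for l,z in [('knob',152),('outer_hole',132),('foot',120),('seat',132)]:
    print(l,[(np.round(x['at'],1).tolist(),round(x['conf'],2),atz(p,x['at'],z).round(1).tolist()) for x in arm.mark_of(l,p)[:2]])
s=arm.read_state();print(s['clock'],s['position'],np.array(p['pose']).round(3).tolist())
a=p['img'][0:250,260:380];a=cv2.cvtColor(cv2.resize(a,None,fx=2.4*2,fy=2.4*2,interpolation=cv2.INTER_CUBIC),cv2.COLOR_RGB2BGR)
cv2.imwrite('pics/w2a.png',a[:600]);cv2.imwrite('pics/w2b.png',a[600:])
```

```text
knob [([323.7, 219.0], 0.73, [604.1, -46.8, 152.0])]
outer_hole [([318.7, 156.1], 0.64, [556.7, -39.1, 132.0])]
foot [([321.6, 98.1], 0.61, [513.4, -25.9, 120.0])]
seat [([319.5, 96.6], 0.74, [512.1, -27.5, 132.0]), ([321.0, 96.8], 0.22, [512.5, -26.4, 132.0])]
3.95 [597.43303657 -52.8037011  290.11512819] [[0.243, -0.917, -0.316, 515.958], [0.97, 0.229, 0.08, -32.528], [-0.0, -0.326, 0.945, 360.229], [0.0, 0.0, 0.0, 1.0]]
```

View pics/w2a.png

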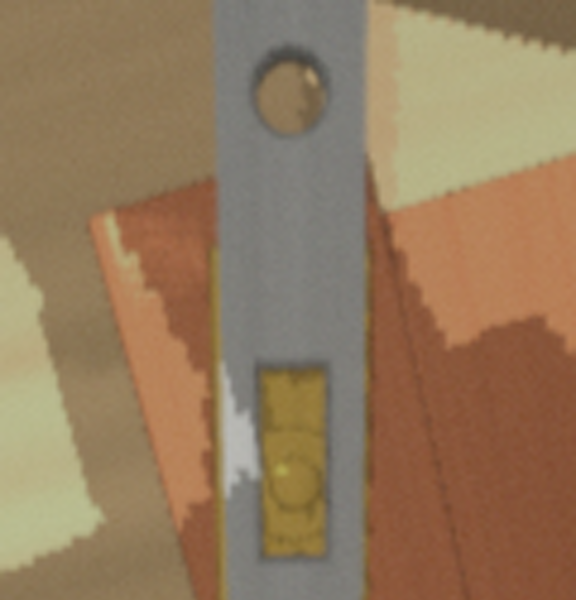

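View pics/w2b.png

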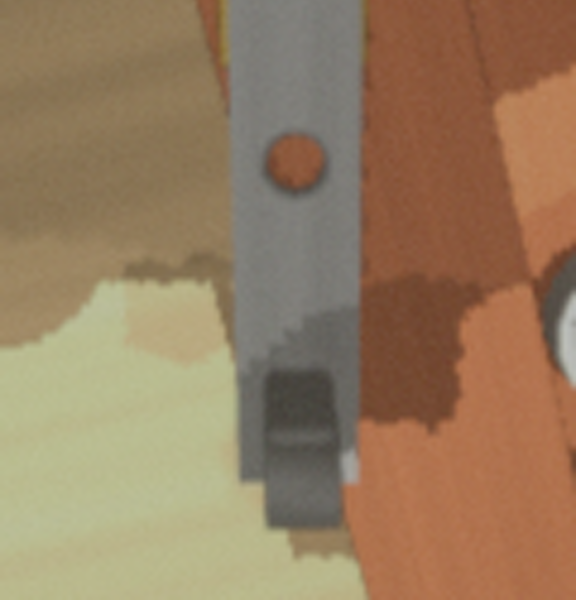

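Run:
```python
from h import *
import pickle
p=pickle.load(open('w2.pkl','rb'))
def q(c,r,z): return atz(p,[260+c/4.8,r/4.8],z)
H1=q(291,93,137);SL=q(293,462,137);H2=q(296,762,137);E=q(300,1081,137);PIN=q(294,482,143)
KT=q(303,1125,175)
S0=q(293,368,137);S1=q(293,556,137)
for n,v in dict(H1=H1,SL=SL,H2=H2,E=E,PIN=PIN,KT=KT,S0=S0,S1=S1).items(): print(n,v.round(1))
u=(E-H1)/np.linalg.norm(E-H1);print('u',u,np.degrees(np.arctan2(u[1],u[0])))
print([ (70+ (v-H1)@u).round(1) for v in (SL,H2,E,PIN,S0,S1,KT)], 'expect 120.5 168.5 227')
n=np.array([-u[1],u[0],0]);print('lat',[((v-H1)@n).round(1) for v in (SL,H2,E,PIN,KT)])
```

```text
H1 [463.3 -14.9 137. ]
SL [512.2 -26.4 137. ]
H2 [558.5 -37.1 137. ]
E [616.  -50.2 137. ]
PIN [515.1 -27.1 143. ]
KT [606.3 -48.5 175. ]
S0 [499.  -23.3 137. ]
S1 [526.  -29.8 137. ]
u [ 0.97427428 -0.22536554  0.        ] -13.024373952203097
[np.float64(120.2), np.float64(167.7), np.float64(226.7), np.float64(123.2), np.float64(106.6), np.float64(134.4), np.float64(216.8)] expect 120.5 168.5 227
lat [np.float64(-0.2), np.float64(-0.2), np.float64(0.0), np.float64(-0.2), np.float64(-0.5)]
```

```bash
python3 -c "
from h import *
goto([603.1,-47.2,215],np.radians(167))"
```

```text
t 3.95 pos [597.4 -52.8 290.1] F [-0.   0.4  0.5] w 85.6 eul xang 165.91
shift [-0.041  0.068  0.751] turn [ 0.     0.    -0.038]
```

Emit:
apply_moves --increments '[[[-0.04,0.07,0.3,0,0,-0.04,0],[-0.04,0.07,0.55,0,0,-0.04,0],[-0.04,0.07,0.75,0,0,-0.04,0],[-0.04,0.07,0.75,0,0,-0.04,0],[-0.04,0.07,0.75,0,0,-0.04,0]]]'

```text
clock: 4.45
position: [603.6, -46.6, 215.4]
ee_rot: [0.112, 0.994, -0.0, 0.0]
contact_force: [0.0, 0.5, 0.7]
gripper_width: 42.8
```

Run:
```python
from h import *
p=arm.get_image('wrist');save(p,'w3.png')
goto([603.1,-47.2,215],np.radians(167))
```

```text
t 4.5 pos [604.  -46.6 216.2] F [0.5 0.3 0.1] w 42.4 eul xang 167.11
shift [ 0.007 -0.008  0.012] turn [0.    0.004 0.004]
```

View pics/w3.png

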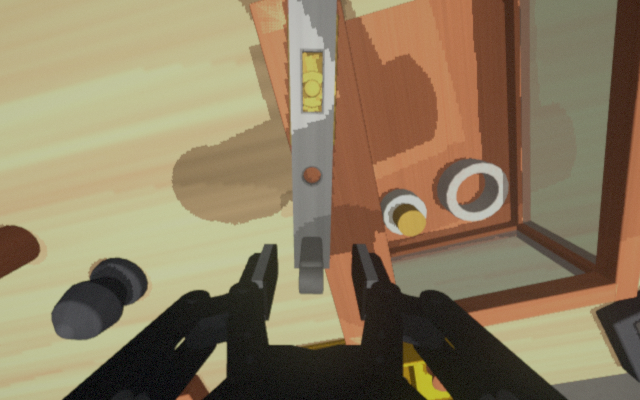

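Emit:
apply_moves --increments '[[[0,0,0,0,0,0,-0.5],[0,0,0,0,0,0,-0.65],[0,0,0,0,0,0,-0.75],[0,0,0,0,0,0,-1],[0,0,0,0,0,0,-1],[0,0,0,0,0,0,-1]]]'

```text
clock: 5.1
position: [603.6, -46.5, 215.4]
ee_rot: [0.112, 0.994, -0.0, 0.001]
contact_force: [1.1, -1.6, 1.6]
gripper_width: 11.3
```

Run:
```python
from h import *
import pickle
p=arm.get_image('wrist');save(p,'w4.png');pickle.dump(p,open('w4.pkl','wb'))
goto([603.1,-47.2,215],np.radians(167))
a=p['img'][20:320,200:440];cv2.imwrite('pics/w4a.png',cv2.cvtColor(cv2.resize(a,None,fx=2,fy=2,interpolation=cv2.INTER_CUBIC),cv2.COLOR_RGB2BGR))
```

```text
t 5.15 pos [603.6 -46.5 215.4] F [ 1.4 -0.8  1.4] w 10.6 eul xang 167.11
shift [ 0.004 -0.008  0.004] turn [0.    0.002 0.004]
```

View pics/w4a.png

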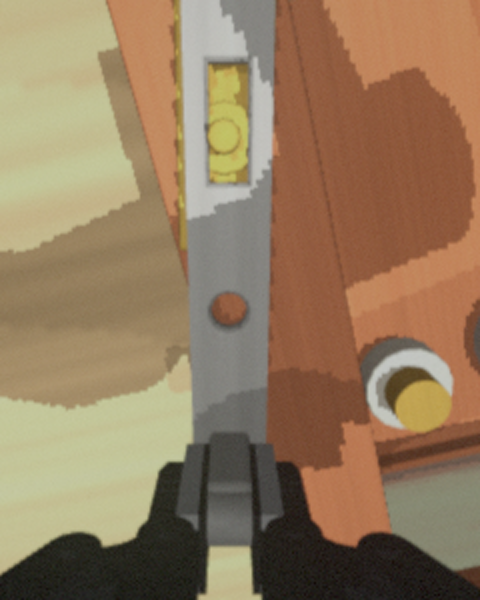

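Run:
```python
from h import *
import pickle
p=pickle.load(open('w4.pkl','rb'))
def q(c,r,z): return atz(p,[200+c/2,20+r/2],z)
H2=q(229,310,137);PIN=q(223,137,143);S0=q(228,61,137);S1=q(229,182,137)
for n,v in dict(H2=H2,PIN=PIN,S0=S0,S1=S1).items(): print(n,v.round(1))
u=np.array([np.cos(np.radians(-13.02)),np.sin(np.radians(-13.02)),0]);n=np.array([-u[1],u[0],0])
print([ (168.5+(v-H2)@u).round(1) for v in (PIN,S0,S1)],[ ((v-H2)@n).round(1) for v in (PIN,S0,S1)])
```

```text
H2 [558.5 -35.7 137. ]
PIN [515.3 -27.4 143. ]
S0 [498.9 -22.4 137. ]
S1 [525.8 -28.3 137. ]
[np.float64(124.6), np.float64(107.4), np.float64(135.0)] [np.float64(-1.6), np.float64(-0.5), np.float64(-0.1)]
```

Run:
```python
from h import *
import pickle
p=pickle.load(open('w4.pkl','rb'));p1=pickle.load(open('w1.pkl','rb'))
def hd(p,a,b,z=120):
    A,B=atz(p,a,z),atz(p,b,z);print(A.round(1),B.round(1),np.degrees(np.arctan2(*(B-A)[[1,0]])).round(2))
hd(p1,(275,45),(345,290)); hd(p1,(298,42),(383,283))
hd(p,(252.5,20),(294,155)); hd(p,(345,20),(396,283))
# far wall top edge in w1
hd(p1,(345,290),(555,245));hd(p1,(555,245),(557,0))
# door line from top image
from m import P
t=P['top']
A=atz(t,(150+262/2.251,90+237/2.25),114);B=atz(t,(150+405/2.251,90+308/2.25),114);print(A,B,np.degrees(np.arctan2(*(B-A)[[1,0]])))
for th in (-110,-112,-115,-118): 
    print(th,(np.array([395.1,.9])-170*np.array([np.cos(np.radians(th)),np.sin(np.radians(th))])).round(1))
```

```text
[470.  -48.2 120. ] [702.3 -41.7 120. ] 1.61
[472.3 -30.6 120. ] [703.2  -2.3 120. ] 6.98
[475.5 -49.6 120. ] [548.  -45.9 120. ] 2.95
[486.1  -3.1 120. ] [651.7   2.  120. ] 1.77
[702.3 -41.7 120. ] [699.8 166.4 120. ] 90.68
[699.8 166.4 120. ] [491.2 160.5 120. ] -178.37
[467.52257398 147.71713281 114.        ] [379.29403434 -17.5798967  114.        ] -118.09140740105103
-110 [453.2 160.6]
-112 [458.8 158.5]
-115 [466.9 155. ]
-118 [474.9 151. ]
```

```bash
cat > k.py <<'E'
from h import *
import json,os
from scipy.optimize import fsolve
h0=np.radians(-13.02);u0=np.array([np.cos(h0),np.sin(h0),0])
P0=np.array([395.1,.9,132.]);HG=np.array([472.3,152.4,132.])
PIN0=P0+123.3*u0
def piv(d):
    v=P0-HG;return HG+R.from_rotvec([0,0,-d]).apply(v)
def rot(h,phi): # rotation relative to start
    return R.from_rotvec([0,0,h-h0])*R.from_rotvec(phi*np.array([u0[1],-u0[0],0]))
def solve(phi,target,s=168.5):
    def f(x):
        e=piv(x[0])+rot(x[1],phi).apply(s*u0)-np.append(target[:2],0)
        return e[:2]
    x=fsolve(f,[0.28,h0-.15]);return x
def load():
    c=json.load(open('cmd.json'));return np.array(c['p']),R.from_quat(c['q'])
def store(p,r): json.dump({'p':list(p),'q':list(r.as_quat())},open('cmd.json','w'))
def adv(row):  # apply last row of a call to the commanded pose
    p,r=load();row=np.array(row,float)
    store(p+r.apply(row[:3]*100),r*R.from_rotvec(row[3:6]*.5))
g=json.load(open('grasp.json')) if os.path.exists('grasp.json') else None
def tool(d,h,phi):
    r=rot(h,phi);return piv(d)+r.apply(np.array(g['p'])-P0), r*R.from_quat(g['q'])
def inc(d,h,phi,nd=3):
    p,r=load();tp,tr=tool(d,h,phi)
    return np.round(r.inv().apply(tp-p)/100,nd).tolist(),np.round((r.inv()*tr).as_rotvec()/.5,nd).tolist()
E
python3 - <<'E'
from h import *
import json
s=arm.read_state()
d={'p':list(s['position']),'q':list(s['ee_rot'])};json.dump(d,open('grasp.json','w'));json.dump(d,open('cmd.json','w'))
from k import *
print(s['position'],s['contact_force'],s['wrist_torque'])
for deg in (2,4,6,8): print(deg,inc(0,h0,np.radians(deg)))
for deg in (8,4,0):
    d,h=solve(np.radians(deg),PIN0);print(d,np.degrees(h),piv(d),tool(d,h,np.radians(deg))[0])
E
```

```text
[603.62842051 -46.50978496 215.35145976] [ 1.41789801 -0.79815471  1.39731209] [-0.3131768  -0.20823987  0.0674645 ]
2 ([0.03, 0.0, -0.074], [0.0, -0.07, -0.0])
4 ([0.063, 0.0, -0.147], [0.0, -0.14, -0.0])
6 ([0.099, 0.0, -0.219], [0.0, -0.209, -0.0])
8 ([0.136, 0.0, -0.29], [0.001, -0.279, -0.0])
0.27112930960602616 -18.87807965040856 [357.3455098  27.1101154 132.       ] [547.00057304 -36.90877836 244.30224371]
0.27903093505083776 -19.063512445575824 [356.35911497  28.02234453 132.        ] [552.7493179  -39.00940569 230.06573494]
0.28167272810711813 -19.125642343883023 [356.03093991  28.32907002 132.        ] [558.33387856 -40.99127965 215.35145976]
```

Emit:
apply_moves --increments '[[[0.015,0,-0.037,0,-0.035,0,-1],[0.03,0,-0.074,0,-0.07,0,-1],[0.063,0,-0.147,0,-0.14,0,-1],[0.099,0,-0.219,0,-0.209,0,-1],[0.136,0,-0.29,0,-0.279,0,-1],[0.136,0,-0.29,0,-0.279,0,-1]]]'

```text
clock: 5.75
position: [588.9, -43.1, 244.9]
ee_rot: [0.112, 0.991, -0.008, 0.07]
contact_force: [0.3, 0.5, -0.8]
gripper_width: 10.8
```

Run:
```python
from k import *
adv([0.136,0,-0.29,0,-0.279,0])
s=arm.read_state();print(s['clock'],s['position'],load()[0],s['contact_force'].round(1),s['wrist_torque'].round(2),s['gripper_width'])
p=arm.get_image('wrist');save(p,'w5.png')
d,h=solve(np.radians(8),PIN0)
for f in (.2,.4,.6,.8,.95,1): print(f,inc(d*f,h0+(h-h0)*f,np.radians(8)))
```

```text
5.75 [588.8678262  -43.09128605 244.90911723] [590.33685408 -43.47098394 244.33524748] [ 0.3  0.5 -0.8] [0.03 0.29 0.01] 10.823839307896504
0.2 ([0.089, -0.016, -0.012], [0.006, -0.0, 0.04])
0.4 ([0.176, -0.027, -0.025], [0.012, -0.0, 0.081])
0.6 ([0.263, -0.033, -0.037], [0.018, -0.0, 0.121])
0.8 ([0.349, -0.035, -0.049], [0.024, -0.0, 0.162])
0.95 ([0.412, -0.034, -0.058], [0.028, -0.0, 0.192])
1 ([0.433, -0.033, -0.061], [0.029, -0.0, 0.202])
```

View pics/w5.png

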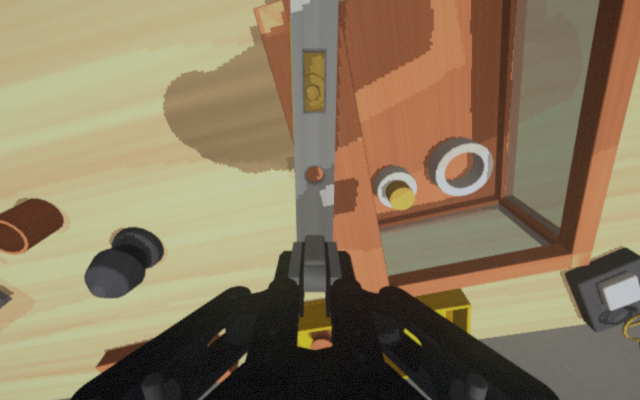

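Emit:
apply_moves --increments '[[[0.044,-0.008,-0.006,0.003,0,0.02,-1],[0.089,-0.016,-0.012,0.006,0,0.04,-1],[0.132,-0.022,-0.018,0.009,0,0.06,-1],[0.176,-0.027,-0.025,0.012,0,0.081,-1],[0.22,-0.03,-0.031,0.015,0,0.1,-1],[0.263,-0.033,-0.037,0.018,0,0.121,-1],[0.306,-0.034,-0.043,0.021,0,0.141,-1],[0.349,-0.035,-0.049,0.024,0,0.162,-1],[0.349,-0.035,-0.049,0.024,0,0.162,-1],[0.349,-0.035,-0.049,0.024,0,0.162,-1]]]'

```text
clock: 6.8
position: [554.0, -38.9, 243.4]
ee_rot: [0.153, 0.986, -0.011, 0.068]
contact_force: [-1.1, 0.8, 0.2]
gripper_width: 11.0
```

Run:
```python
from k import *
import pickle
adv([0.349, -0.035, -0.049, 0.024, 0, 0.162])
s=arm.read_state();print(s['clock'],s['position'],load()[0],s['contact_force'].round(1),s['wrist_torque'].round(2),s['gripper_width'])
p=arm.get_image('wrist');save(p,'w6.png');pickle.dump(p,open('w6.pkl','wb'))
t=arm.get_image('top');save(t,'t6.png');pickle.dump(t,open('t6.pkl','wb'))
a=p['img'][0:300,200:440];cv2.imwrite('pics/w6a.png',cv2.cvtColor(cv2.resize(a,None,fx=2,fy=2,interpolation=cv2.INTER_CUBIC),cv2.COLOR_RGB2BGR))
a=t['img'][90:240,240:400];cv2.imwrite('pics/t6a.png',cv2.cvtColor(cv2.resize(a,None,fx=4,fy=4,interpolation=cv2.INTER_CUBIC),cv2.COLOR_RGB2BGR))
```

```text
6.8 [554.00316234 -38.86475391 243.42088717] [555.20191848 -39.02076171 244.29256106] [-1.1  0.8  0.2] [ 0.47  0.82 -0.04] 11.018063949301665
```

View pics/w6a.png

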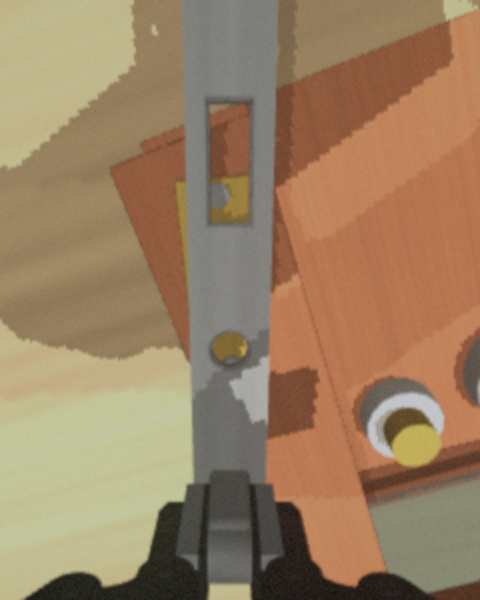

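View pics/t6a.png

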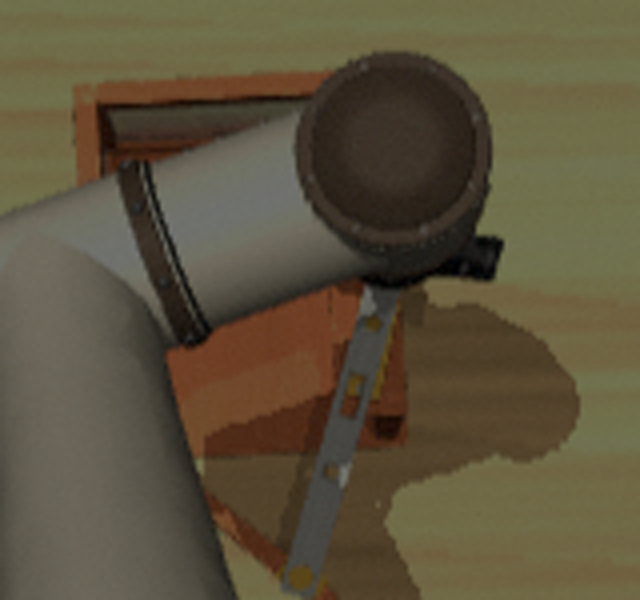

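Run:
```python
from k import *
for deg in (8,6.5,5):
    d,h=solve(np.radians(deg),PIN0);print(deg,inc(d,h,np.radians(deg)))
```

```text
8 ([0.084, -0.005, -0.012], [0.005, -0.0, 0.04])
6.5 ([0.068, -0.006, 0.044], [0.005, 0.052, 0.043])
5 ([0.053, -0.007, 0.1], [0.005, 0.105, 0.046])
```

Emit:
apply_moves --increments '[[[0.042,-0.003,-0.006,0.003,0,0.02,-1],[0.084,-0.005,-0.012,0.005,0,0.04,-1],[0.068,-0.006,0.044,0.005,0.052,0.043,-1],[0.053,-0.007,0.1,0.005,0.105,0.046,-1],[0.053,-0.007,0.1,0.005,0.105,0.046,-1],[0.053,-0.007,0.1,0.005,0.105,0.046,-1]]]'

```text
clock: 7.5
position: [551.1, -38.6, 232.7]
ee_rot: [0.164, 0.985, -0.008, 0.042]
contact_force: [0.0, -0.2, 0.7]
gripper_width: 10.6
```

```bash
cat > chk.py <<'E'
from k import *
import pickle
def bar(p,q,pt): # world position of start-frame point pt carried by the tool
    gr=R.from_quat(g['q']);return np.array(p)+(R.from_quat(q)*gr.inv()).apply(pt-np.array(g['p']))
def chk(name=None):
    s=arm.read_state();c=load()
    print(s['clock'],'meas',s['position'].round(2),'cmd',c[0].round(2),'F',s['contact_force'].round(1),'T',s['wrist_torque'].round(2),'w',s['gripper_width'].round(1))
    H=bar(s['position'],s['ee_rot'],P0+168.5*u0);PV=bar(s['position'],s['ee_rot'],P0)
    uu=(H-PV)/168.5
    print('hole',H.round(2),'pin',PIN0[:2].round(2),'hole-pin xy',(H-PIN0)[:2].round(2),'pivot',PV.round(2),'|hinge|',np.linalg.norm((PV-HG)[:2]).round(1),'tilt',np.degrees(np.arcsin(uu[2])).round(2),'head',np.degrees(np.arctan2(uu[1],uu[0])).round(2))
    if name:
        p=arm.get_image('wrist');save(p,name+'.png');pickle.dump(p,open(name+'.pkl','wb'))
        a=p['img'][0:300,200:440];cv2.imwrite('pics/'+name+'a.png',cv2.cvtColor(cv2.resize(a,None,fx=2,fy=2,interpolation=cv2.INTER_CUBIC),cv2.COLOR_RGB2BGR))
        a=p['img'][140:210,280:350];cv2.imwrite('pics/'+name+'b.png',cv2.cvtColor(cv2.resize(a,None,fx=8,fy=8,interpolation=cv2.INTER_CUBIC),cv2.COLOR_RGB2BGR))
E
python3 - <<'E'
from chk import *
adv([0.053, -0.007, 0.1, 0.005, 0.105, 0.046]); chk('w7')
E
```

```text
Traceback (most recent call last):
  File "chk.py", line 7, in chk
    print(s['clock'],'meas',s['position'].round(2),'cmd',c[0].round(2),'F',s['contact_force'].round(1),'T',s['wrist_torque'].round(2),'w',s['gripper_width'].round(1))
                                                                                                                                          ^^^^^^^^^^^^^^^^^^^^^^^^
AttributeError: 'float' object has no attribute 'round'
```

```bash
sed -i "s/s\['gripper_width'\].round(1)/round(s['gripper_width'],1)/" chk.py
python3 - <<'E'
from chk import *
chk('w7')
E
```

```text
7.5 meas [551.14 -38.6  232.68] cmd [551.32 -38.53 233.65] F [ 0.  -0.2  0.7] T [0.16 0.39 0.01] w 10.6
hole [514.81 -26.95 145.8 ] pin [515.23 -26.88] hole-pin xy [-0.42 -0.08] pivot [356.14  27.93 131.56] |hinge| 170.3 tilt 4.85 head -19.08
```

View pics/w7b.png

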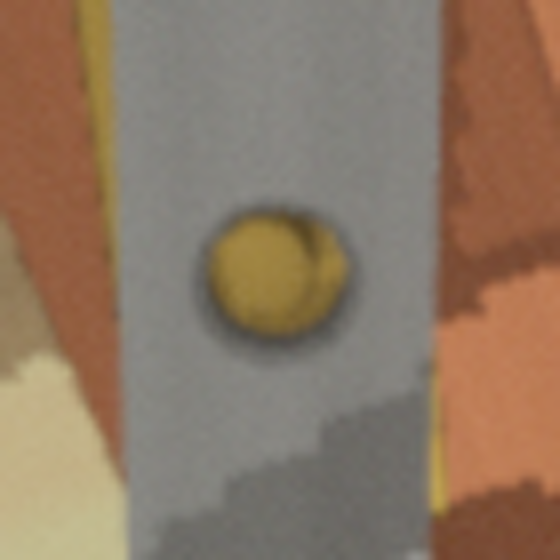

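View pics/w7a.png

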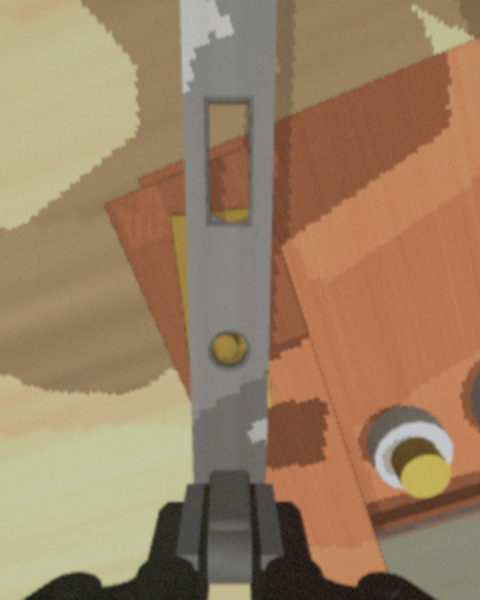

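Run:
```python
from chk import *
p=pickle.load(open('w7.pkl','rb'))
a=atz(p,(280+261/8,140+268/8),143);b=atz(p,(280+280/8,140+277/8),151)
s=arm.read_state()
H=bar(s['position'],s['ee_rot'],P0+168.5*u0+np.array([0,0,5.]));print(a,b,H,'pred px dir')
hh=np.radians(-19.08);u=np.array([np.cos(hh),np.sin(hh),0]);n=np.array([-u[1],u[0],0])
hb=b+ .42*u
print('pin-hole along',(a-hb)@u,'left',(a-hb)@n)
print('slope',(ray(p,(315,174))[1]/-ray(p,(315,174))[1][2]))
```

```text
[515.01569921 -26.91397627 143.        ] [513.511701   -24.95873499 151.        ] [514.37957382 -26.78538366 150.98868135] pred px dir
pin-hole along 1.640518135462449 left -1.356187330215043
slope [ 0.32195646 -0.10903391 -1.        ]
```

Run:
```python
from chk import *
hh=np.radians(-19.08);u=np.array([np.cos(hh),np.sin(hh),0]);n=np.array([-u[1],u[0],0])
T=PIN0+1.1*u-1.25*n
print(solve(np.radians(5),PIN0),solve(np.radians(5),T))
d,h=solve(np.radians(5),T);print(inc(d,h,np.radians(5)))
```

```text
[ 0.27754667 -0.33211232] [ 0.27047892 -0.33669031]
([-0.011, -0.014, 0.001], [0.0, -0.0, 0.009])
```

Emit:
apply_moves --increments '[[[-0.011,-0.014,0,0,0,0.009,-1],[-0.011,-0.014,0,0,0,0.009,-1],[-0.011,-0.014,0,0,0,0.009,-1]]]'

```text
clock: 7.85
position: [551.1, -40.2, 233.2]
ee_rot: [0.167, 0.985, -0.007, 0.042]
contact_force: [-1.0, 0.6, -0.4]
gripper_width: 11.0
```

Run:
```python
from chk import *
adv([-0.011, -0.014, 0, 0, 0, 0.009]);chk('w8')
```

```text
7.85 meas [551.06 -40.16 233.17] cmd [551.91 -40.21 233.75] F [-1.   0.6 -0.4] T [ 0.31  0.68 -0.1 ] w 11.0
hole [514.82 -28.31 146.27] pin [515.23 -26.88] hole-pin xy [-0.41 -1.44] pivot [356.38  27.23 131.98] |hinge| 170.6 tilt 4.87 head -19.32
```

View pics/w8b.png

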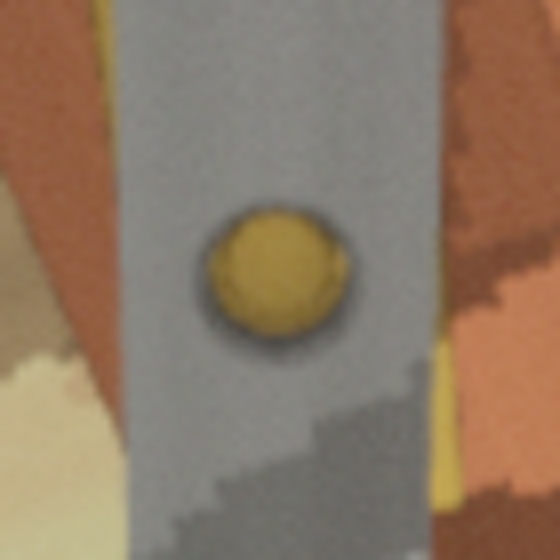

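Run:
```python
import pickle,cv2,numpy as np
o=[]
for n in ('w7','w8'):
    p=pickle.load(open(n+'.pkl','rb'));a=p['img'][160:188,300:330].astype(float)
    a=cv2.resize(a,None,fx=13,fy=13,interpolation=cv2.INTER_LANCZOS4)
    a=np.clip((a-40)*1.9,0,255).astype(np.uint8);o.append(cv2.cvtColor(a,cv2.COLOR_RGB2BGR))
cv2.imwrite('pics/w8c.png',np.hstack(o))
```

```text
(no output)
```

View pics/w8c.png

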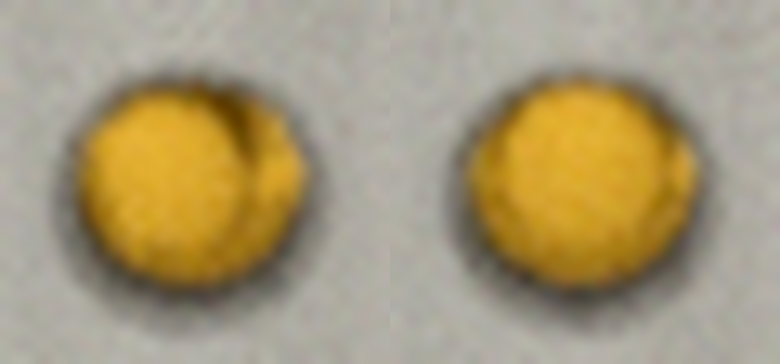

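Run:
```python
from chk import *
p=pickle.load(open('w8.pkl','rb'))
a=atz(p,(300+190/13,160+173/13),143);b=atz(p,(300+192/13,160+190/13),151.2)
hh=np.radians(-19.3);u=np.array([np.cos(hh),np.sin(hh),0]);n=np.array([-u[1],u[0],0])
hb=b+ .42*u
print(a,hb,'pin-hole along',(a-hb)@u,'left',(a-hb)@n)
# same method on w4 slot-> pivot-check: hole position by camera vs. known grasp
```

```text
[515.43108828 -27.20091214 143.        ] [513.95266116 -26.60257747 151.2       ] pin-hole along 1.593099140678422 left -0.07606738320101127
```

Run:
```python
from chk import *
hh=np.radians(-19.3);u=np.array([np.cos(hh),np.sin(hh),0]);n=np.array([-u[1],u[0],0])
T=PIN0+1.1*u-1.25*n+1.4*u
for deg in (5,4.5,4):
    d,h=solve(np.radians(deg),T);print(deg,d,inc(d,h,np.radians(deg)))
```

```text
5 0.261561434104992 ([-0.014, 0.001, 0.002], [-0.0, -0.0, -0.007])
4.5 0.2623388773935212 ([-0.02, 0.001, 0.021], [-0.0, 0.017, -0.006])
4 0.2630347748594395 ([-0.026, 0.001, 0.039], [-0.0, 0.034, -0.006])
```

Emit:
apply_moves --increments '[[[-0.014,0.001,0.002,0,0,-0.007,-1],[-0.014,0.001,0.002,0,0,-0.007,-1],[-0.02,0.001,0.018,0,0.015,-0.006,-1],[-0.02,0.001,0.018,0,0.015,-0.006,-1]]]'

```text
clock: 8.3
position: [553.8, -40.8, 231.8]
ee_rot: [0.165, 0.986, -0.007, 0.039]
contact_force: [-1.1, 0.8, 1.0]
gripper_width: 10.4
```

```bash
cat >> chk.py <<'E'
def zoom(name):
    p=pickle.load(open(name+'.pkl','rb'));a=p['img'][155:193,295:335].astype(float)
    a=cv2.resize(a,None,fx=13,fy=13,interpolation=cv2.INTER_LANCZOS4)
    a=np.clip((a-40)*1.9,0,255).astype(np.uint8);cv2.imwrite('pics/'+name+'c.png',cv2.cvtColor(a,cv2.COLOR_RGB2BGR))
E
python3 - <<'E'
from chk import *
adv([-0.02, 0.001, 0.018, 0, 0.015, -0.006]);chk('w9');zoom('w9')
E
```

```text
8.3 meas [553.77 -40.82 231.77] cmd [553.97 -40.82 232.13] F [-1.1  0.8  1. ] T [0.26 0.76 0.04] w 10.4
hole [516.92 -28.92 145.13] pin [515.23 -26.88] hole-pin xy [ 1.69 -2.04] pivot [358.21  26.13 131.99] |hinge| 170.2 tilt 4.47 head -19.13
```

View pics/w9c.png

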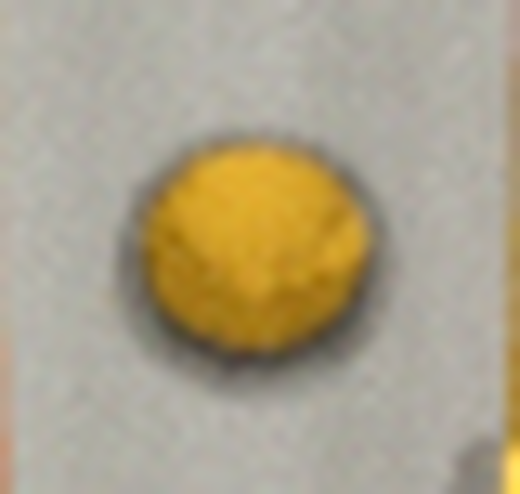

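Run:
```python
from chk import *
p=pickle.load(open('w9.pkl','rb'))
hh=np.radians(-19.13);u=np.array([np.cos(hh),np.sin(hh),0]);n=np.array([-u[1],u[0],0])
b=atz(p,(295+252/13,155+253/13),150.1)+.4*u
for y in (195,205,215):
  a=atz(p,(295+255/13,155+y/13),143)
  print(a,b,'pin-hole along',(a-b)@u,'left',(a-b)@n)
```

```text
[515.27116526 -26.99371333 143.        ] [515.89606721 -27.34338534 150.1       ] pin-hole along -0.704985200303545 left 0.12557397550513735
[515.70566143 -27.14260048 143.        ] [515.89606721 -27.34338534 150.1       ] pin-hole along -0.2456908236665002 left 0.12729862735776143
[516.14116545 -27.291833   143.        ] [515.89606721 -27.34338534 150.1       ] pin-hole along 0.21466894307377254 left 0.129027279753591
```

Run:
```python
from chk import *
hh=np.radians(-19.13);u=np.array([np.cos(hh),np.sin(hh),0]);n=np.array([-u[1],u[0],0])
T=PIN0+2.0*u-1.25*n
for deg in (4.5,4.2,3.9,3.6,3.3):
    d,h=solve(np.radians(deg),T);print(deg,d,inc(d,h,np.radians(deg)))
```

```text
4.5 0.26550918604337265 ([0.005, -0.0, 0.002], [0.0, 0.002, 0.002])
4.2 0.2659368720308741 ([0.002, -0.0, 0.013], [0.0, 0.012, 0.002])
3.9 0.2663351556596438 ([-0.002, -0.0, 0.025], [0.0, 0.023, 0.003])
3.6 0.26670401699631807 ([-0.006, -0.0, 0.036], [0.0, 0.033, 0.003])
3.3 0.26704343756789933 ([-0.009, -0.0, 0.047], [0.0, 0.044, 0.003])
```

Emit:
apply_moves --increments '[[[0.005,0,0.002,0,0.002,0.002,-1],[0.002,0,0.013,0,0.012,0.002,-1],[-0.002,0,0.025,0,0.023,0.003,-1],[-0.002,0,0.025,0,0.023,0.003,-1]]]'

```text
clock: 8.75
position: [554.1, -40.9, 229.1]
ee_rot: [0.166, 0.986, -0.006, 0.033]
contact_force: [-0.4, 0.3, 1.3]
gripper_width: 10.9
```

Run:
```python
from chk import *
adv([-0.002, 0, 0.025, 0, 0.023, 0.003]);chk('w10');zoom('w10')
```

```text
8.75 meas [554.13 -40.89 229.06] cmd [554.35 -40.95 229.65] F [-0.4  0.3  1.3] T [ 0.08  0.38 -0.01] w 10.9
hole [516.38 -28.55 142.87] pin [515.23 -26.88] hole-pin xy [ 1.15 -1.67] pivot [357.65  26.86 131.66] |hinge| 170.0 tilt 3.81 head -19.24
```

View pics/w10c.png

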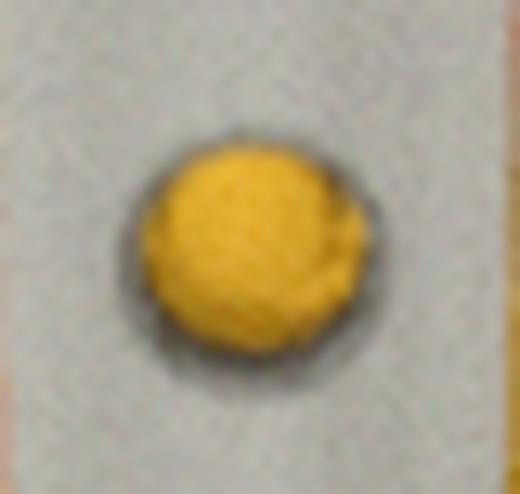

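Run:
```python
from chk import *
p=pickle.load(open('w10.pkl','rb'))
hh=np.radians(-19.2);u=np.array([np.cos(hh),np.sin(hh),0]);n=np.array([-u[1],u[0],0])
b=atz(p,(295+251/13,155+253/13),147.9)+.35*u
for y in (215,225,235):
  a=atz(p,(295+245/13,155+y/13),143)
  print('pin-hole along',(a-b)@u,'left',(a-b)@n)
T=PIN0+2.0*u-1.25*n
for deg in (3.6,3.3,3.0,2.7): 
    d,h=solve(np.radians(deg),T);print(deg,inc(d,h,np.radians(deg)))
```

```text
pin-hole along -0.49972359914766534 left -0.2637300332757129
pin-hole along -0.04673904847523527 left -0.2628561828397632
pin-hole along 0.4072671447693223 left -0.2619803615577385
3.6 ([-0.004, -0.0, 0.011], [0.0, 0.01, -0.0])
3.3 ([-0.008, -0.0, 0.022], [0.0, 0.021, 0.0])
3.0 ([-0.011, -0.001, 0.033], [0.0, 0.031, 0.0])
2.7 ([-0.015, -0.001, 0.044], [0.0, 0.042, 0.001])
```

Well aligned; lower a little and feel.

Emit:
apply_moves --increments '[[[-0.004,-0.002,0.011,0,0.01,0,-1],[-0.008,-0.002,0.022,0,0.021,0,-1],[-0.008,-0.002,0.022,0,0.021,0,-1]]]'

```text
clock: 9.1
position: [555.0, -41.3, 226.9]
ee_rot: [0.166, 0.986, -0.005, 0.028]
contact_force: [-0.3, -0.3, 0.3]
gripper_width: 10.7
```

Run:
```python
from chk import *
adv([-0.008, -0.002, 0.022, 0, 0.021, 0]);chk('w11');zoom('w11')
```

```text
9.1 meas [554.96 -41.34 226.89] cmd [555.18 -41.45 227.51] F [-0.3 -0.3  0.3] T [0.06 0.2  0.02] w 10.7
hole [516.34 -28.72 141.13] pin [515.23 -26.88] hole-pin xy [ 1.11 -1.84] pivot [357.49  26.7  131.71] |hinge| 170.2 tilt 3.2 head -19.23
```

View pics/w11c.png

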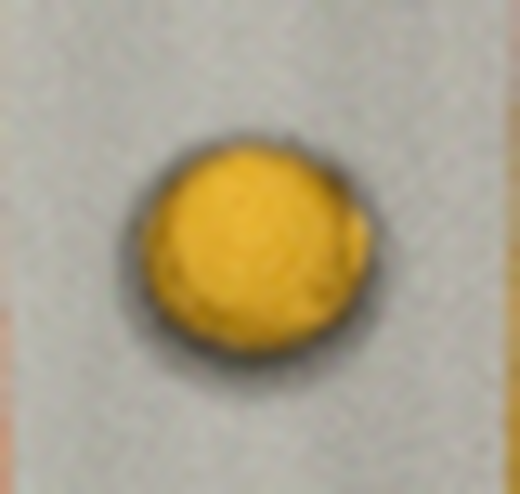

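Run:
```python
from chk import *
hh=np.radians(-19.2);u=np.array([np.cos(hh),np.sin(hh),0]);n=np.array([-u[1],u[0],0])
T=PIN0+2.0*u-1.45*n
for deg in (3.0,2.7,2.4,2.1,1.8,1.2): 
    d,h=solve(np.radians(deg),T);print(deg,inc(d,h,np.radians(deg)))
```

```text
3.0 ([-0.003, -0.001, 0.011], [0.0, 0.01, 0.003])
2.7 ([-0.007, -0.001, 0.022], [0.0, 0.021, 0.003])
2.4 ([-0.011, -0.001, 0.034], [0.0, 0.031, 0.003])
2.1 ([-0.015, -0.001, 0.045], [0.0, 0.042, 0.003])
1.8 ([-0.019, -0.001, 0.056], [0.0, 0.052, 0.004])
1.2 ([-0.026, -0.001, 0.079], [-0.0, 0.073, 0.004])
```

Emit:
apply_moves --increments '[[[-0.003,0,0.011,0,0.01,0,-1],[-0.007,0,0.022,0,0.021,0.001,-1],[-0.007,0,0.022,0,0.021,0.001,-1]]]'

```text
clock: 9.45
position: [555.7, -41.7, 224.8]
ee_rot: [0.166, 0.986, -0.004, 0.023]
contact_force: [1.1, -0.7, 0.1]
gripper_width: 11.0
```

Run:
```python
from chk import *
adv([-0.007, 0, 0.022, 0, 0.021, 0.001]);chk('w12');zoom('w12')
```

```text
9.45 meas [555.72 -41.66 224.79] cmd [555.96 -41.72 225.36] F [ 1.1 -0.7  0.1] T [0.1  0.13 0.06] w 11.0
hole [516.27 -28.74 139.46] pin [515.23 -26.88] hole-pin xy [ 1.04 -1.86] pivot [357.36  26.78 131.79] |hinge| 170.3 tilt 2.61 head -19.26
```

View pics/w12c.png

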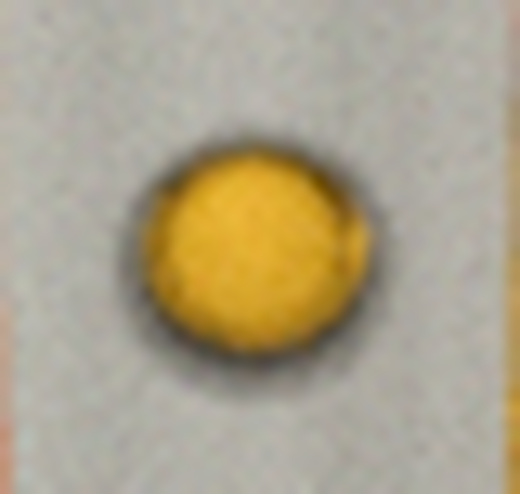

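Emit:
apply_moves --increments '[[[-0.004,0,0.011,0,0.01,0,-1],[-0.008,0,0.022,0,0.021,0,-1],[-0.012,0,0.034,0,0.031,0,-1],[-0.012,0,0.034,0,0.031,0,-1]]]'

```text
clock: 9.9
position: [557.0, -42.1, 221.4]
ee_rot: [0.166, 0.986, -0.003, 0.015]
contact_force: [0.3, -0.3, 0.8]
gripper_width: 10.7
```

Run:
```python
from chk import *
adv([-0.012, 0, 0.034, 0, 0.031, 0]);chk()
hh=np.radians(-19.2);u=np.array([np.cos(hh),np.sin(hh),0]);n=np.array([-u[1],u[0],0])
T=PIN0+2.0*u-1.45*n
for deg in (1.5,1.2,.9,.6,.3,0,-.2): 
    d,h=solve(np.radians(deg),T);print(deg,inc(d,h,np.radians(deg)))
```

```text
9.9 meas [556.97 -42.09 221.4 ] cmd [557.25 -42.17 222.02] F [ 0.3 -0.3  0.8] T [0.1  0.08 0.01] w 10.7
hole [516.26 -28.73 136.73] pin [515.23 -26.88] hole-pin xy [ 1.03 -1.86] pivot [357.26  26.82 131.7 ] |hinge| 170.3 tilt 1.71 head -19.26
1.5 ([-0.004, -0.001, 0.011], [0.0, 0.011, 0.003])
1.2 ([-0.008, -0.001, 0.022], [-0.0, 0.021, 0.003])
0.9 ([-0.012, -0.001, 0.034], [-0.0, 0.032, 0.003])
0.6 ([-0.016, -0.001, 0.045], [-0.0, 0.042, 0.003])
0.3 ([-0.02, -0.001, 0.056], [-0.0, 0.053, 0.003])
0 ([-0.024, -0.001, 0.068], [-0.0, 0.063, 0.003])
-0.2 ([-0.027, -0.001, 0.075], [-0.0, 0.07, 0.003])
```

Emit:
apply_moves --increments '[[[-0.004,0,0.011,0,0.011,0,-1],[-0.008,0,0.022,0,0.021,0,-1],[-0.012,0,0.034,0,0.032,0,-1],[-0.016,0,0.045,0,0.042,0,-1],[-0.016,0,0.045,0,0.042,0,-1]]]'

```text
clock: 10.4
position: [558.6, -42.7, 217.0]
ee_rot: [0.166, 0.986, -0.001, 0.005]
contact_force: [0.9, 0.5, -0.1]
gripper_width: 11.0
```

Run:
```python
from chk import *
adv([-0.016, 0, 0.045, 0, 0.042, 0]);chk()
```

```text
10.4 meas [558.61 -42.68 217.03] cmd [558.9  -42.74 217.58] F [ 0.9  0.5 -0.1] T [ 0.1   0.01 -0.01] w 11.0
hole [516.23 -28.75 133.28] pin [515.23 -26.88] hole-pin xy [ 1.   -1.87] pivot [357.17  26.83 131.77] |hinge| 170.4 tilt 0.51 head -19.26
```

Nearly down; final half-degree, watching for the bottom.

Emit:
apply_moves --increments '[[[-0.004,0,0.011,0,0.01,0,-1],[-0.008,0,0.02,0,0.019,0,-1],[-0.008,0,0.02,0,0.019,0,-1]]]'

```text
clock: 10.7
position: [559.3, -43.0, 215.2]
ee_rot: [0.166, 0.986, -0.0, 0.0]
contact_force: [0.2, 0.6, 0.9]
gripper_width: 11.1
```

Run:
```python
from chk import *
adv([-0.008, 0, 0.02, 0, 0.019, 0]);chk('w13');zoom('w13')
```

```text
10.7 meas [559.34 -42.97 215.17] cmd [559.68 -43.01 215.58] F [0.2 0.6 0.9] T [ 0.09  0.08 -0.02] w 11.1
hole [516.21 -28.77 131.85] pin [515.23 -26.88] hole-pin xy [ 0.98 -1.9 ] pivot [357.14  26.79 131.93] |hinge| 170.4 tilt -0.03 head -19.26
```

View pics/w13a.png

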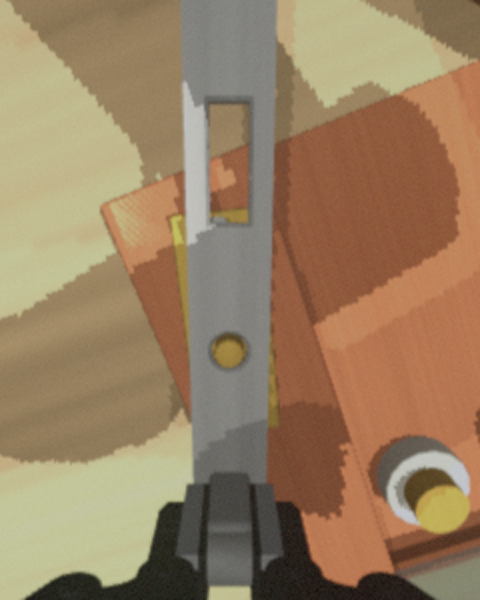

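Emit:
apply_moves --increments '[[[-0.001,0,0.006,0,0,0,-1],[-0.001,0,0.006,0,0,0,-1]]]'

```text
clock: 10.95
position: [559.4, -42.9, 214.7]
ee_rot: [0.166, 0.986, -0.0, 0.0]
contact_force: [-0.1, 0.2, 2.7]
gripper_width: 10.9
```

Run:
```python
from chk import *
adv([-0.001,0,0.006,0,0,0]);chk()
```

```text
10.95 meas [559.36 -42.95 214.72] cmd [559.78 -43.04 214.98] F [-0.1  0.2  2.7] T [ 0.14  0.23 -0.04] w 10.9
hole [516.26 -28.77 131.38] pin [515.23 -26.88] hole-pin xy [ 1.03 -1.89] pivot [357.18  26.78 131.41] |hinge| 170.4 tilt -0.01 head -19.25
```

Firm bottom felt (2.7 N). Release.

Emit:
apply_moves --increments '[[[0,0,0,0,0,0,-0.7],[0,0,0,0,0,0,-0.5],[0,0,0,0,0,0,-0.2],[0,0,0,0,0,0,0],[0,0,0,0,0,0,0.1],[0,0,0,0,0,0,0.1]]]'

```text
clock: 11.55
position: [559.4, -43.0, 214.6]
ee_rot: [0.166, 0.986, -0.0, 0.0]
contact_force: [0.9, 0.4, 0.7]
gripper_width: 47.2
```

Emit:
apply_moves --increments '[[[0,0,-0.15,0,0,0,0.1],[0,0,-0.35,0,0,0,0.1],[0,0,-0.6,0,0,0,0.1],[0,0,-0.8,0,0,0,0.1],[0,0,-0.8,0,0,0,0.1],[0,0,-0.8,0,0,0,0.1]]]'

```text
clock: 12.15
position: [559.1, -42.9, 294.4]
ee_rot: [0.166, 0.986, 0.0, 0.001]
contact_force: [-0.3, -0.4, -0.2]
gripper_width: 47.0
```

Run:
```python
from h import *
p=arm.get_image('wrist');save(p,'w14.png');s=arm.get_image('scene')
a=s['img'][130:280,240:440];cv2.imwrite('pics/s14.png',cv2.cvtColor(cv2.resize(a,None,fx=4,fy=4,interpolation=cv2.INTER_CUBIC),cv2.COLOR_RGB2BGR))
st=arm.read_state();print(st['clock'],st['position'],st['contact_force'].round(1))
```

```text
12.25 [558.72537309 -42.90393778 293.32819852] [-0.6 -0.3 -1.1]
```

View pics/w14.png

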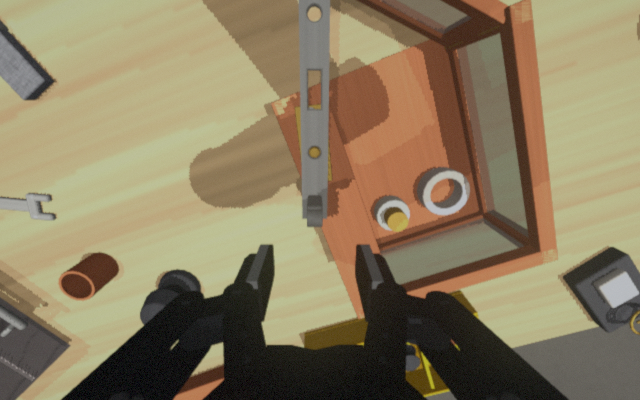

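View pics/s14.png

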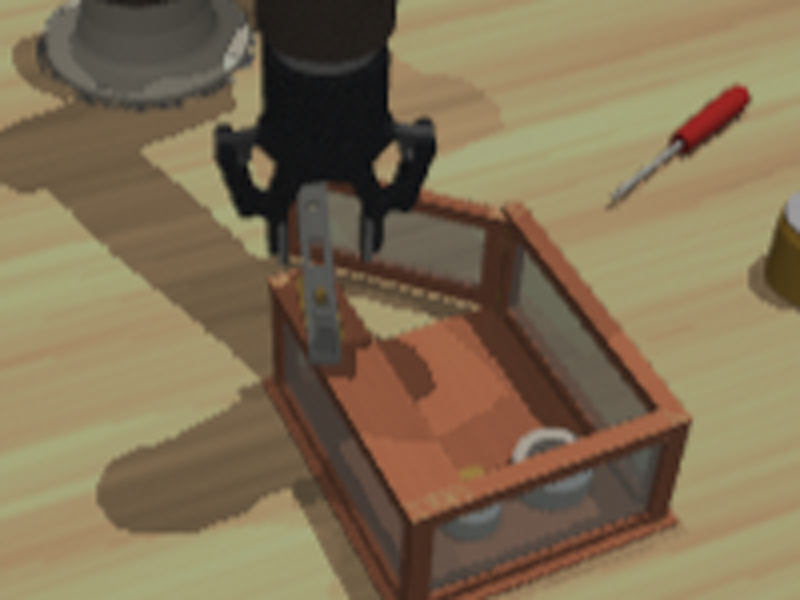

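```bash
python3 -c "
from bench import arm
print(arm.job_done())"
```

```text
the job is handed in; nothing more can be done
None
```

I lifted the stay off the pin, drew the door about 0.27 rad wider, and lowered the outer hole over the pin in small steps. Then I let go, raised the gripper clear and handed the job in at about 12.3 s.

- **Feeling for the pin:** the hole needed about 2 mm of correction from my first estimate. I found this with close wrist-camera pictures before going down. While the bar was going down, the force never rose above about 1.5 N.
- **Fully down:** the bar came to 0° tilt, at the same tool height as when I gripped it at the start. A last gentle press met the bottom at 2.7 N, well under the pin's 25 N limit.
- **After release:** the wrist and scene pictures show the pin up through the outer hole and the bar lying flat. The gripper is about 45 mm above the knob, and the force reading is near zero. The things in view look unmoved, but I did not measure their positions again.
- **Disagreements:** my position estimate from the tool pose still puts the hole about 2 mm from where I first took the pin to be. The seating itself shows the pin is in the hole. During moves the measured tool position was 0.3–1.5 mm off the commanded one.

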